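Put the weight, the jar and the eyepiece back in their own places

TASK

The check weight, the specimen jar and the eyepiece have got into each other's places: stand the check weight in the middle of the balance pan, the specimen jar in the middle of the light box, and the eyepiece, wide end down, in the middle of the round rubber-topped rest. Each place takes only one thing, so first stand one of the three on the empty steel tray to wait its turn. Set everything down upright and gently, never letting it drop, and leave the Petri dish, slide box and dropper bottle where they are.

Things in the scene. Friction and masses are not known exactly. Their poses are not given: they have to be found in the camera images.
- weight_center (a point): Stainless-steel check weight, about 0.5 kg, loose, standing upright: a plain cylinder 38 mm across up to 48 mm high, then a narrow neck and a small knob 29 mm across, 70 mm high in all. The point is on its axis half-way up, 35 mm above its underside, z up. Grip the cylinder, from any side.
- jar_center (a point): Squat glass specimen jar with a brown stone inside and a cork lid (closed), about 0.16 kg, loose, upright: glass 58 mm across up to 46 mm high, lid 60 mm across above it, 60 mm high in all. The point is on its axis half-way up, 30 mm above its underside, z up. Grip from any side.
- eyepiece_center (a point): Microscope eyepiece, about 0.14 kg, loose, standing on its wide end: black body 44 mm across up to 44 mm high with a silver band, then a bare aluminium tube 30 mm across, 66 mm high in all. The point is on its axis half-way up, 33 mm above its underside, z up. Grip the black body, from any side.
- balance_pan (a point): Small white laboratory balance with a display towards the robot side (body 180 x 130 mm, 34 mm high, fixed to the bench). The point is the middle of the top of its round steel pan, 112 mm across, flat, 45 mm above the bench; z up, x away from the display.
- lightbox_top (a point): Square light box (grey housing 130 x 130 mm, glowing white flat top, fixed). The point is the middle of its top, 25 mm above the bench, z up.
- rest_top (a point): Eyepiece rest: a round wooden disc 94 mm across with a flat black rubber top 84 mm across, fixed. The point is the middle of the rubber top, 20 mm above the bench, z up.
- tray_floor (a point): Waiting tray: low square steel tray with a dark floor, 120 x 120 mm outside, 114 mm inside, rim 10 mm above the bench, fixed, empty at the start. The point is the middle of its flat floor, 5 mm above the bench, z up.
- petri_center (a point): Bystander: closed Petri dish, 90 mm across, 14 mm high, loose; its centre. Leave it alone.
- slidebox_center (a point): Bystander: slide box, 85 x 100 mm, 32 mm high, blue below and grey above, loose; its centre. Leave it alone.
- dropper_center (a point): Bystander: amber dropper bottle, 36 mm across, 75 mm high, loose; its centre. Leave it alone.
Mind the look-alikes: they are no part of the job. What is shaped like the part that bears eyepiece_center but blue is not meant.

How it is judged (in metres and radians):
On the way:
1. one of the three things stands upright on the waiting tray (its axis within 35 mm of the tray's middle along each side), let go (((x of weight_center in the frame of tray_floor between -0.035 and 0.035 m and y of weight_center in the frame of tray_floor between -0.035 and 0.035 m and z of weight_center in the frame of tray_floor below 0.041 m and angle between weight_center's own z axis and vertical below 0.12 rad and linear speed of weight below 0.03 m/s and contact force between weight and the fingers below 0.1 N) or (x of jar_center in the frame of tray_floor between -0.035 and 0.035 m and y of jar_center in the frame of tray_floor between -0.035 and 0.035 m and z of jar_center in the frame of tray_floor below 0.036 m and angle between jar_center's own z axis and vertical below 0.12 rad and linear speed of jar below 0.03 m/s and contact force between jar and the fingers below 0.1 N) or (x of eyepiece_center in the frame of tray_floor between -0.035 and 0.035 m and y of eyepiece_center in the frame of tray_floor between -0.035 and 0.035 m and z of eyepiece_center in the frame of tray_floor below 0.039 m and angle between eyepiece_center's own z axis and vertical below 0.12 rad and linear speed of eyepiece below 0.03 m/s and contact force between eyepiece and the fingers below 0.1 N))), for 0.2 s.
At the end, for the whole second after the job is handed in: The check weight stands on the balance pan, the specimen jar on the light box and the eyepiece on the rubber rest, each upright (within 7 degrees), its axis within 15 mm of the middle of its place, let go and at rest (horizontal distance between weight_center and balance_pan below 0.015 m and z of weight_center in the frame of balance_pan between 0.029 and 0.041 m and angle between each of weight_center, jar_center, eyepiece_center's own z axis and vertical below 0.12 rad and linear speed of each of weight, jar, eyepiece below 0.02 m/s and contact force between each of weight, jar, eyepiece and the fingers below 0.1 N and horizontal distance between jar_center and lightbox_top below 0.015 m and z of jar_center in the frame of lightbox_top between 0.024 and 0.036 m and horizontal distance between eyepiece_center and rest_top below 0.015 m and z of eyepiece_center in the frame of rest_top between 0.027 and 0.039 m); the robot touches nothing.
It fails at once if the Petri dish, slide box or dropper bottle is pushed more than 20 mm from where it was (distance of any of petri_center, slidebox_center, dropper_center from where it was at the start of the episode above 0.02 m).
It fails at once if the weight, jar or eyepiece is dropped (falls free for more than about 25 mm) ((linear speed of weight above 0.7 m/s and contact force between weight and the fingers below 0.1 N) or (linear speed of jar above 0.7 m/s and contact force between jar and the fingers below 0.1 N) or (linear speed of eyepiece above 0.7 m/s and contact force between eyepiece and the fingers below 0.1 N)).
It also fails if it takes over 118 s, if anything falls off the work surface, if the arm or the gripper's body presses on something with over 40 N, if the wrist force passes 120 N, or if a joint passes its speed limit or range.

ROBOT

A 6-joint arm with a two-finger parallel gripper is mounted at the origin on the work surface. World frame = base frame: x ahead of the robot, y to its left, z up, the work surface at z = 0. Lengths are in mm, angles in rad, forces in N, time in s.
With the tool pointing down it reaches from about 350 to 975 mm from the base axis. Payload 7.1 kg.
Tool frame: the origin (TCP) lies midway between the tips of the shut fingers; the grasp point (between the pads) lies 19 mm behind it (ctrl.grasp_offset is the distance from the TCP to the grasp point, in mm); z points along the fingers, y is the line along which they close (so a half turn about z gives the same grasp; the last joint's range is limited). The gripper opens to 88 mm and grips with 3 to 60 N. Pads are 20 mm wide; open, the fingers measure 115 mm over their backs; the gripper's body (75 mm by 178 mm) begins 61 mm behind the grasp point.
Start: joints at [-1.234, 0.423, 1.63, -0, 1.089, -0.019], TCP at [217.729, -585.832, 222.675] pointing down, gripper open.
Joint ranges: [-3, 3], [-0.9, 2.11], [0.09, 2.58], [-1.31, 4.45], [0.11, 2.69], [-2.54, 2.54]. Speed limits (rad/s): [2.39, 2.39, 3.01, 3.14, 3.14, 3.14].

INTERFACE

Orientations are given as a rotation vector (axis times angle).
In Python, from workcell import ctrl gives the robot as it stands. The module is installed in compiled form; this text tells all that it offers.
- The arm moves only by the tool servo_tool, never from a script. Its argument "rows" is a list of rows, each a list of 7 numbers: the turn, a rotation vector about the tool's x, y, z as a fraction of full scale, then the shift along the tool's x, y, z as a fraction of full scale, then the finger opening in mm, from 0 to 87.8. A call has 1 to 10 rows; each row is the pose to reach, as a shift and turn from the pose commanded when the call began, along the tool's axes at that moment; what a row does not reach only later rows make up. Full scale, the value 1, is 20 cm for a shift and 1.5 rad for a turn. A row lasts 1/8 s, in which the tool goes at most 62.5 mm and 10.7 degrees, less where a joint would pass 70% of its speed; a pose out of reach is approached as far as the arm can. A call with a number of a shift or a turn outside -1 to 1 is refused whole. A call with a gripper value outside its range is refused whole. The fingers move at their own pace and stop on an object; the grip force is fixed at half the most. Time passes only in rows, so rows that repeat a pose let the fingers close. It gives the time, the measured TCP pose, the force, the opening and the grip force at its end, in the units of the state.
- ctrl.get_obs(): the state, without advancing time (a new reading comes with each control period).
- ctrl.get_image(name): name is "side" or "top" or "wrist"; returns (picture, depth): 384x512x3 uint8, red, green, blue; 384x512 float32, mm along the optical axis (not along the pixel's ray), 0 where there is no reading.
- ctrl.camera_info(name): a dict with "intrinsics" (3x3 intrinsics, pixels), "R" (3x3) and "t" (3): a world point X has camera coordinates R X + t. Camera axes: x right, y down, z forward; pixel columns grow to the right and rows downward; lengths in mm; the calibration is good to about 2 mm. A picture is of the moment at which its call begins: read the wrist's pose just before it. camera_info takes no time and is no camera call; for the wrist camera it gives the pose at the moment of the call.
- ctrl.close_job(): hands the job in; it is judged then, once.
The state is a dict: "t": time; "qpos": joint angles; "qvel": joint speeds; "joint_torque": joint torques, N m; "ee_pos": TCP position; "orientation": TCP orientation; "ft_force": force on the tool from outside, world axes, zero at the start; "moment": the same for the moment, N m; "width": finger opening in mm; "grasp_force": force on a finger pad.
Only numpy, scipy, OpenCV 4.12 (cv2) and the standard library are available. Lean on these libraries where they do the work, as an engineer would, in place of code of your own. Each camera call takes 0.05 s, during which the arm holds its last target. There are 200 camera calls.

## Working session

There is one attempt and no reset: what is moved stays moved. The work goes in short steps, Python scripts to look and compute and a tool call to move; the robot and the scene stay as the last step left them, time stands still between calls to the robot, and variables do not carry over. Pictures are saved under pics/ and viewed, at most 14 in all, crops included, and the job is handed in when it is done.

Besides the shell and the picture viewer there is one more tool, called after "Emit:" as name([rows], argument=value, ...), one row to a line, values as JSON. servo_tool: Moves the arm, as the interface text tells. Its arguments: {"type":"object","properties":{"rows":{"type":"array","items":{"type":"array","items":{"type":"number"}}}},"required":["rows"]}

```bash
mkdir -p pics
cat > h.py <<'E'
import numpy as np, cv2
from workcell import ctrl
def cast(name,u,v,z,info=None):
    c=info or ctrl.camera_info(name); K=np.array(c["intrinsics"]);R=np.array(c["R"]);t=np.array(c["t"])
    o=-R.T@t; d=R.T@np.linalg.solve(K,[u,v,1.]); return o+d*(z-o[2])/d[2]
def cloud(name,dep,info=None):
    c=info or ctrl.camera_info(name); K=np.array(c["intrinsics"]);R=np.array(c["R"]);t=np.array(c["t"])
    v,u=np.mgrid[:384,:512]; P=np.stack([(u-K[0,2])/K[0,0]*dep,(v-K[1,2])/K[1,1]*dep,dep],-1)
    return (P-t)@R
E
python3 - <<'E'
from h import *
for n in("top","side"):
    im,d=ctrl.get_image(n); cv2.imwrite(f"pics/{n}0.png",im[...,::-1]); np.savez(f"{n}0.npz",im=im,d=d)
    c=ctrl.camera_info(n); print(n,-np.array(c["R"]).T@c["t"], np.array(c["intrinsics"])[0], (d>0).mean())
o=ctrl.get_obs();print(o["t"],o["ee_pos"],o["orientation"],o["width"])
E
```

```text
top [ 370.17276742   75.08301205 1054.20722559] [359.38942663   0.         253.8977484 ] 0.9960276285807291
side [ 298.97456908 1086.61187383 1104.65145684] [458.75904719   0.         255.05005165] 0.9958750406901041
0.1 [ 217.58201433 -585.35206315  221.98044759] [-3.09062237e+00 -5.55729083e-01  3.28229997e-04] 87.96781812640998
```

View pics/top0.png

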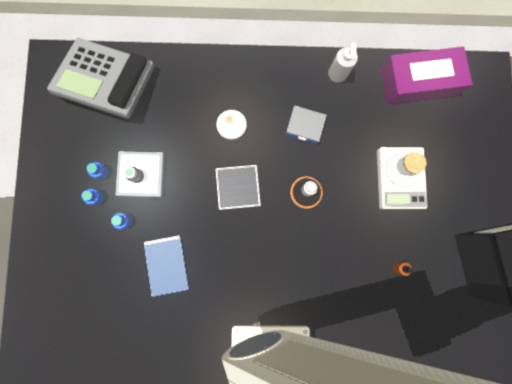

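View pics/side0.png

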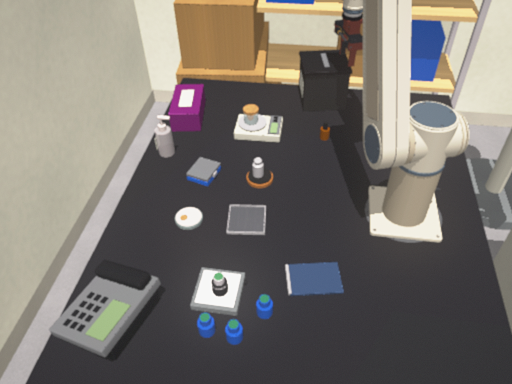

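Top view: the eyepiece stands on the light box (140,174), the weight on the rest (307,192) and the jar on the balance (403,175; its lid is at 413,163). The empty tray is at (238,187). Blue look-alikes are at (96,170), (92,196) and (121,220), the Petri dish at (231,124), the slide box at (306,124) and the dropper at (404,268).

Run:
```python
from h import *
from scipy import ndimage as N
o=ctrl.get_obs()
print("R",cv2.Rodrigues(np.array(o["orientation"]))[0].round(3).tolist())
for n in("top","side"):
    f=np.load(n+"0.npz"); P=cloud(n,f["d"]); 
    if n=="top": C=[cast("top",u,v,z)[:2] for u,v,z in((134,174,66),(309,188,80),(413,163,100),(238,187,8),(403,175,40),(140,174,25),(307,192,20))]
    for nm,c,h in zip("eye weight jar tray balance lbox rest".split(),C,((84,96),(82,96),(94,112),(7,14),(25,50),(18,30),(14,24))):
        r={"tray":95,"balance":120,"lbox":100,"rest":65}.get(nm,40)
        m=(np.hypot(P[...,0]-c[0],P[...,1]-c[1])<r)&(P[...,2]>h[0])&(P[...,2]<h[1])
        L,k=N.label(m); 
        if k==0: print(n,nm,"none");continue
        m=L==1+np.argmax(N.sum(m,L,range(1,k+1))); q=P[m]
        rect=cv2.minAreaRect(q[:,:2].astype(np.float32))
        print(n,nm,len(q),"med z",np.median(q[:,2]).round(1),"mid",((q.min(0)+q.max(0))/2).round(1)[:2],"mean",q.mean(0).round(1)[:2],"rect",np.round(rect[0],1),np.round(rect[1],1),round(rect[2],1))
for nm,(u,v) in dict(petri=(231,124),slide=(306,124),drop=(404,268),soap=(342,65),b1=(96,170),b2=(121,220),b3=(92,196)).items(): print(nm,cast("top",u,v,30).round())
```

```text
R [[0.937, 0.348, -0.0], [0.348, -0.937, 0.001], [0.0, -0.001, -1.0]]
top eye 97 med z 91.4 mid [526.7 391.5] mean [527.3 390.3] rect [527.3 391.2] [27.9 28. ] 73.6
top weight 83 med z 89.0 mid [ 496.3 -102.8] mean [ 495.7 -102.5] rect [ 496.3 -102.7] [25.  26.2] 44.9
top jar 398 med z 105.1 mid [ 567.  -381.6] mean [ 565.9 -379.8] rect [ 566.4 -381.7] [58.8 58.4] 77.3
top tray 32 med z 9.2 mid [447.5 131.5] mean [444.2 135.7] rect [442.8 133.1] [48.8 16.9] 75.8
top balance 2194 med z 37.6 mid [ 536.8 -380. ] mean [ 524.9 -369.9] rect [ 537.1 -380.2] [177.7 132.1] 1.1
top lbox 1749 med z 24.5 mid [532.2 384.5] mean [534.3 380.6] rect [532.6 384.5] [131.1 135.5] 88.7
top rest 560 med z 19.6 mid [490.7 -99.5] mean [486.7 -96.9] rect [ 489.5 -100.2] [89.7 90.9] 20.1
side eye 91 med z 90.7 mid [525.4 393. ] mean [525.2 393.7] rect [525.  392.9] [26.8 28.9] 11.8
side weight 43 med z 89.4 mid [494.6 -97.2] mean [494.4 -98.4] rect [ 494.4 -100.9] [25.5 24. ] 32.5
side jar 140 med z 104.0 mid [ 565.2 -378.2] mean [ 564.1 -375.7] rect [ 564.1 -380.3] [61.1 56.3] 76.6
side tray 18 med z 9.3 mid [450.8  62.3] mean [449.1  60.1] rect [448.8  62.1] [ 6.6 56. ] 13.0
side balance 815 med z 37.2 mid [ 534.5 -378.8] mean [ 525.6 -361. ] rect [ 534.9 -378.5] [179.9 138.3] 1.4
side lbox 1515 med z 24.3 mid [533.4 385.6] mean [532.5 393.1] rect [533.8 385.6] [133.  130.9] 89.1
side rest 239 med z 19.3 mid [489.6 -98. ] mean [484.8 -88.1] rect [485.7 -94.5] [86.3 85.9] 25.8
petri [684. 121.  30.]
slide [689. -99.  30.]
drop [ 276. -376.   30.]
soap [ 875. -209.   30.]
b1 [540. 504.  30.]
b2 [399. 425.  30.]
b3 [466. 510.  30.]
```

Run:
```python
from h import *
f=np.load("top0.npz"); P=cloud("top",f["d"]); im=f["im"]
def near(c,r,a,b): return (np.hypot(P[...,0]-c[0],P[...,1]-c[1])<r)&(P[...,2]>a)&(P[...,2]<b)
for nm,c,r,a,b in(("pan",(560,-380),85,41,49),("rest",(490,-99),65,14,24)):
    q=P[near(c,r,a,b)].astype(np.float32); print(nm,cv2.minEnclosingCircle(q[:,:2]))
hsv=cv2.cvtColor(im,cv2.COLOR_RGB2HSV)
# rest wood ring by colour
m=((hsv[...,0]<15)&(hsv[...,1]>120)&(hsv[...,2]>60)); m[:, :270]=0;m[:,345:]=0;m[:170]=0;m[215:]=0
v,u=np.nonzero(m);e=cv2.fitEllipse(cv2.convexHull(np.stack([u,v],1).astype(np.float32)));print("rest",cast("top",*e[0],20).round(1),e)
# tray: bright rim
g=im.mean(2); m=g>110; w=np.zeros_like(m); w[155:220,205:272]=1; v,u=np.nonzero(m&w)
r=cv2.minAreaRect(np.stack([u,v],1).astype(np.float32));print("tray",cast("top",*r[0],10).round(1),r)
b=cv2.boxPoints(r);print([cast("top",*p,10).round(0)[:2].tolist() for p in b])
a=cv2.resize(im[120:230,360:450],None,fx=4,fy=4);c=cv2.resize(im[120:230,200:340],None,fx=4,fy=4)
cv2.imwrite("pics/c1.png",cv2.resize(np.hstack([a,c])[...,::-1],(800,382)))
```

```text
Traceback (most recent call last):
cv2.error: OpenCV(4.12.0) /io/opencv/modules/imgproc/src/shapedescr.cpp:201: error: (-215:Assertion failed) count >= 0 && (depth == CV_32F || depth == CV_32S) in function 'minEnclosingCircle'
```

Emit:
servo_tool([
  [0,0,0.12,0,0,-0.1,87],
  [0,0,0.237,0,0,-0.2,87],
  [0,0,0.237,0,0,-0.2,87],
])

```text
t: 0.48
ee_pos: [218.0, -586.6, 263.8]
orientation: [3.139, 0.003, 0.001]
ft_force: [0.4, 0.3, -1.5]
width: 86.7
grasp_force: 0.0
```

Run:
```python
from h import *
f=np.load("top0.npz"); P=cloud("top",f["d"]); im=f["im"]
def near(c,r,a,b): return (np.hypot(P[...,0]-c[0],P[...,1]-c[1])<r)&(P[...,2]>a)&(P[...,2]<b)
for nm,c,r,a,b in(("pan",(560,-380),85,41,49),("rest",(490,-99),65,14,24)):
    q=np.ascontiguousarray(P[near(c,r,a,b)][:,:2].astype(np.float32)); print(nm,len(q),cv2.minEnclosingCircle(q))
hsv=cv2.cvtColor(im,cv2.COLOR_RGB2HSV)
m=((hsv[...,0]<15)&(hsv[...,1]>120)&(hsv[...,2]>60)); m[:, :270]=0;m[:,345:]=0;m[:170]=0;m[215:]=0
v,u=np.nonzero(m);e=cv2.fitEllipse(cv2.convexHull(np.stack([u,v],1).astype(np.float32)));print("rest",cast("top",*e[0],20).round(1),e)
g=im.mean(2); m=g>110; w=np.zeros_like(m); w[155:220,205:272]=1; v,u=np.nonzero(m&w)
r=cv2.minAreaRect(np.stack([u,v],1).astype(np.float32));print("tray",cast("top",*r[0],10).round(1),r)
b=cv2.boxPoints(r);print([cast("top",*p,10).round(0)[:2].tolist() for p in b])
a=cv2.resize(im[120:230,360:450],None,fx=4,fy=4);c=cv2.resize(im[120:230,200:340],None,fx=4,fy=4)
cv2.imwrite("pics/c1.png",cv2.resize(np.hstack([a,c])[...,::-1],(800,382)))
```

```text
pan 652 ((546.1548461914062, -381.48822021484375), 70.91558837890625)
rest 560 ((490.80523681640625, -100.09486389160156), 46.59848403930664)
rest [ 488.4 -100.1   20. ] ((305.9556884765625, 192.0465087890625), (31.772411346435547, 32.48325729370117), 125.44955444335938)
tray [502.2  99.4  10. ] ((237.4180450439453, 186.59837341308594), (42.9139404296875, 43.276084899902344), 84.80557250976562)
[[559.0, 170.0], [573.0, 43.0], [446.0, 30.0], [433.0, 155.0]]
```

View pics/c1.png

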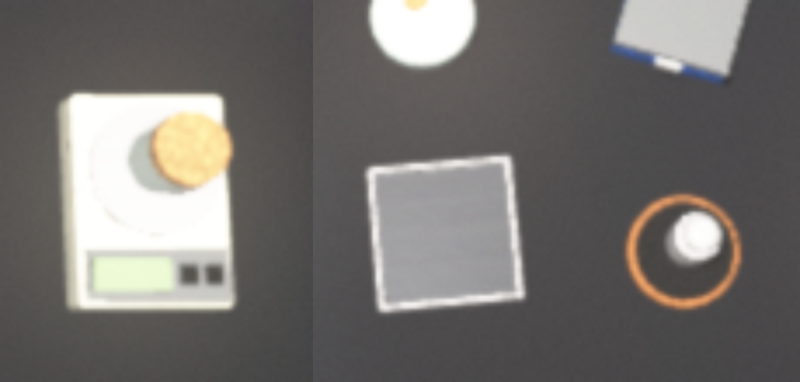

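Tray middle is about (502,99), the rest about (490,-100) and the jar about (566,-381). Moving above the jar.

Emit:
servo_tool([
  [0,0,0,0.2,-0.12,0,87],
  [0,0,0,0.45,-0.27,0,87],
  [0,0,0,0.7,-0.42,0,87],
  [0,0,0,0.95,-0.57,0,87],
])

```text
t: 0.98
ee_pos: [408.7, -470.3, 261.3]
orientation: [-3.14, -0.007, 0.002]
ft_force: [0.7, -0.8, 0.2]
width: 87.3
grasp_force: 0.0
```

Emit:
servo_tool([
  [0,0,0,0.25,-0.15,0.1,87],
  [0,0,0,0.5,-0.3,0.2,87],
  [0,0,0,0.7,-0.41,0.35,87],
  [0,0,0,0.79,-0.458,0.42,87],
  [0,0,0,0.79,-0.458,0.42,87],
  [0,0,0,0.79,-0.458,0.42,87],
])

```text
t: 1.72
ee_pos: [564.8, -381.2, 179.3]
orientation: [3.141, 0.0, 0.0]
ft_force: [-0.5, -0.3, 0.3]
width: 87.0
grasp_force: 0.0
```

Run:
```python
from h import *
o=ctrl.get_obs(); c=ctrl.camera_info("wrist"); im,d=ctrl.get_image("wrist"); cv2.imwrite("pics/w1.png",im[...,::-1])
P=cloud("wrist",d,c); print(o["ee_pos"],o["qpos"])
for a,b,nm in((94,112,"jar"),(41,50,"pan")):
    m=(np.hypot(P[...,0]-560,P[...,1]+381)<80)&(P[...,2]>a)&(P[...,2]<b)&(d>0); q=np.ascontiguousarray(P[m][:,:2].astype(np.float32))
    print(nm,len(q),q.min(0),q.max(0),cv2.minEnclosingCircle(q))
```

```text
[ 564.7864155  -381.23263192  179.27530329] [-6.11018264e-01  5.51207734e-01  1.52654741e+00 -4.99010355e-04
  1.06344493e+00  9.59742576e-01]
jar 3340 [ 535.6023  -412.14896] [ 594.60284 -353.9977 ] ((564.9869384765625, -382.9489440917969), 29.896806716918945)
pan 4022 [ 503.6345  -435.92532] [ 614.28906 -325.20395] ((559.1226196289062, -380.79669189453125), 55.906986236572266)
```

View pics/w1.png

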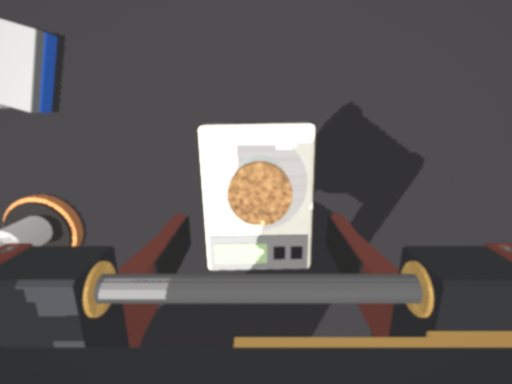

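Wrist picture: the jar lid is at (260,193) on the round pan, centred between the open fingers. The pan is at (559,-381) and the jar at (565,-382). Descending and gripping.

Emit:
servo_tool([
  [0,0,0,0,0.006,0.1,87],
  [0,0,0,0,0.006,0.25,87],
  [0,0,0,0,0.006,0.4,87],
  [0,0,0,0,0.006,0.52,87],
  [0,0,0,0,0.006,0.59,87],
  [0,0,0,0,0.006,0.62,87],
  [0,0,0,0,0.006,0.62,70],
  [0,0,0,0,0.006,0.62,55],
  [0,0,0,0,0.006,0.62,45],
  [0,0,0,0,0.006,0.62,45],
])

```text
t: 3.02
ee_pos: [566.2, -381.7, 55.6]
orientation: [3.141, 0.001, 0.002]
ft_force: [-0.4, -0.7, 2.8]
width: 59.1
grasp_force: 30.0
```

Emit:
servo_tool([
  [0,0,0,0,0,0,45],
  [0,0,0,0,0,0,45],
])

```text
t: 3.28
ee_pos: [566.2, -381.7, 55.6]
orientation: [3.141, 0.001, 0.002]
ft_force: [-1.2, -0.1, 6.4]
width: 59.5
grasp_force: 30.0
```

Emit:
servo_tool([
  [0,0,0,0,0,-0.05,45],
  [0,0,0,0,0,-0.2,45],
  [0,0,0,0,0,-0.35,45],
  [0,0,0,0,0,-0.48,45],
  [0,0,0,0,-0.1,-0.5,45],
  [0,0,0,0,-0.25,-0.5,45],
  [0,0,0,0,-0.42,-0.5,45],
  [0,0,0,0,-0.6,-0.5,45],
  [0,0,0,0,-0.8,-0.5,45],
])

```text
t: 4.4
ee_pos: [564.2, -218.7, 153.3]
orientation: [-3.14, -0.0, 0.004]
ft_force: [0.3, 1.2, -1.9]
width: 59.0
grasp_force: 30.0
```

Emit:
servo_tool([
  [0,0,0,-0.05,-0.2,0,45],
  [0,0,0,-0.1,-0.4,0,45],
  [0,0,0,-0.15,-0.6,0,45],
  [0,0,0,-0.2,-0.8,0,45],
  [0,0,0,-0.26,-0.95,0,45],
])

```text
t: 5.03
ee_pos: [511.4, -28.8, 153.6]
orientation: [-3.141, -0.002, 0.004]
ft_force: [0.7, -0.4, -3.0]
width: 59.4
grasp_force: 30.0
```

Emit:
servo_tool([
  [0,0,0,-0.02,-0.2,0,45],
  [0,0,0,-0.04,-0.4,0,45],
  [0,0,0,-0.06,-0.57,0,45],
  [0,0,0,-0.06,-0.65,0,45],
  [0,0,0,-0.06,-0.655,0,45],
  [0,0,0,-0.06,-0.655,0,45],
  [0,0,0,-0.06,-0.655,0,45],
])

```text
t: 5.9
ee_pos: [501.5, 98.7, 154.6]
orientation: [3.141, -0.002, -0.0]
ft_force: [-0.7, 0.3, -2.4]
width: 59.5
grasp_force: 30.0
```

Emit:
servo_tool([
  [0,0,0,0,0,0.08,45],
  [0,0,0,0,0,0.22,45],
  [0,0,0,0,0,0.36,45],
  [0,0,0,0,0,0.5,45],
  [0,0,0,0,0,0.6,45],
  [0,0,0,0,0,0.66,45],
  [0,0,0,0,0,0.685,45],
  [0,0,0,0,0,0.692,45],
  [0,0,0,0,0,0.695,45],
  [0,0,0,0,0,0.695,45],
])

```text
t: 7.15
ee_pos: [501.9, 99.7, 16.2]
orientation: [-3.141, -0.001, -0.002]
ft_force: [0.1, -0.1, -3.0]
width: 59.5
grasp_force: 30.0
```

Emit:
servo_tool([
  [0,0,0,0,0,0.003,45],
  [0,0,0,0,0,0.003,45],
  [0,0,0,0,0,0.003,62],
  [0,0,0,0,0,0.003,68],
  [0,0,0,0,0,0.003,87],
  [0,0,0,0,0,0.003,87],
  [0,0,0,0,0,0.003,87],
  [0,0,0,0,0,0.003,87],
])

```text
t: 8.15
ee_pos: [501.5, 99.6, 15.1]
orientation: [-3.142, -0.0, 0.0]
ft_force: [-0.2, 0.1, 0.0]
width: 86.8
grasp_force: 0.0
```

Emit:
servo_tool([
  [0,0,0,0,0,-0.1,87],
  [0,0,0,0,0,-0.3,87],
  [0,0,0,0,0,-0.5,87],
  [0,0,0,0,0,-0.7,87],
  [0,0,0,0,0.1,-0.8,87],
  [0,0,0,0,0.3,-0.8,87],
  [0,0,0,-0.01,0.55,-0.8,87],
  [0,0,0,-0.02,0.8,-0.8,87],
  [0,0,0,-0.03,1,-0.8,87],
  [0,0,0,-0.03,1,-0.8,87],
])

```text
t: 9.4
ee_pos: [495.3, -102.5, 175.1]
orientation: [3.141, -0.005, 0.0]
ft_force: [-0.4, 0.0, 0.6]
width: 87.1
grasp_force: 0.0
```

```bash
cat > look.py <<'E'
import sys
from h import *
# args: name cx cy zlo zhi r ...
o=ctrl.get_obs(); c=ctrl.camera_info("wrist"); im,d=ctrl.get_image("wrist"); cv2.imwrite(f"pics/{sys.argv[1]}.png",im[...,::-1])
P=cloud("wrist",d,c); print(o["t"],o["ee_pos"].round(1) if hasattr(o["ee_pos"],"round") else o["ee_pos"])
for s in sys.argv[2:]:
    nm,x,y,a,b,r=s.split(",");x,y,a,b,r=map(float,(x,y,a,b,r))
    m=(np.hypot(P[...,0]-x,P[...,1]-y)<r)&(P[...,2]>a)&(P[...,2]<b)&(d>0); q=np.ascontiguousarray(P[m][:,:2].astype(np.float32))
    if len(q)>5: print(nm,len(q),"z",np.median(P[m][:,2]).round(1),"box",((q.min(0)+q.max(0))/2).round(1),np.ptp(q,axis=0).round(1),"circ",np.round(cv2.minEnclosingCircle(q)[0],1))
    else: print(nm,"none")
E
python3 look.py w2 weight,495,-101,80,96,35 rest,490,-100,14,24,60 jar,502,99,55,75,50
```

```text
9.4 [ 495.3 -102.5  175.1]
weight 701 z 88.7 box [ 494.9 -103.8] [28.4 27.9] circ [ 494.8 -103.6]
rest 2969 z 19.3 box [ 489.1 -100.8] [91.6 91.5] circ [ 488.9 -100.7]
jar 2849 z 64.3 box [501.  99.] [58.4 60.3] circ [500.9  99.2]
```

View pics/w2.png

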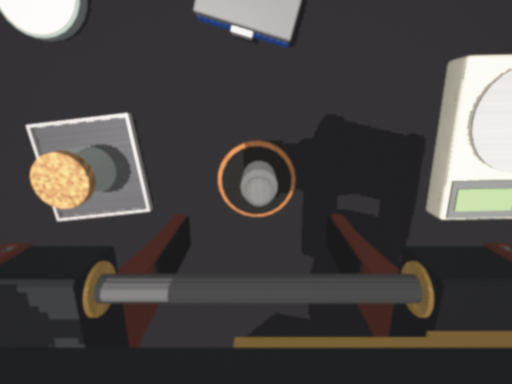

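The jar stands upright on the tray (lid at 62,180) and the weight is at (258,183) in the rest ring. Picking up the weight.

Emit:
servo_tool([
  [0,0,0,0,0.005,0.1,87],
  [0,0,0,0,0.005,0.25,87],
  [0,0,0,0,0.005,0.4,87],
  [0,0,0,0,0.005,0.55,87],
  [0,0,0,0,0.005,0.66,87],
  [0,0,0,0,0.005,0.72,87],
  [0,0,0,0,0.005,0.73,70],
  [0,0,0,0,0.005,0.73,55],
  [0,0,0,0,0.005,0.73,40],
  [0,0,0,0,0.005,0.73,25],
])

```text
t: 10.7
ee_pos: [496.0, -101.5, 29.7]
orientation: [3.141, 0.0, 0.002]
ft_force: [0.2, -0.5, -0.2]
width: 50.7
grasp_force: 0.0
```

Emit:
servo_tool([
  [0,0,0,0,0,0,25],
  [0,0,0,0,0,0,25],
  [0,0,0,0,0,0,25],
  [0,0,0,0,0,0,25],
])

```text
t: 11.2
ee_pos: [495.9, -101.7, 29.4]
orientation: [3.141, 0.001, 0.001]
ft_force: [-0.4, -3.1, 5.3]
width: 37.5
grasp_force: 30.0
```

Emit:
servo_tool([
  [0,0,0,0,0,-0.03,25],
  [0,0,0,0,0,-0.1,25],
  [0,0,0,0,0,-0.2,25],
  [0,0,0,0,0,-0.3,25],
  [0,0,0,0,0,-0.38,25],
  [0,0,0,0.02,0.05,-0.4,25],
  [0,0,0,0.05,0.15,-0.4,25],
  [0,0,0,0.09,0.3,-0.4,25],
  [0,0,0,0.13,0.45,-0.4,25],
  [0,0,0,0.17,0.6,-0.4,25],
])

```text
t: 12.45
ee_pos: [529.5, -223.6, 108.0]
orientation: [-3.141, 0.001, 0.002]
ft_force: [-0.1, 0.1, -5.1]
width: 37.5
grasp_force: 30.0
```

Emit:
servo_tool([
  [0,0,0,0.04,0.15,0,25],
  [0,0,0,0.08,0.3,0,25],
  [0,0,0,0.11,0.45,0,25],
  [0,0,0,0.13,0.6,0,25],
  [0,0,0,0.145,0.72,0,25],
  [0,0,0,0.15,0.78,0,25],
  [0,0,0,0.15,0.795,0,25],
  [0,0,0,0.15,0.795,0,25],
  [0,0,0,0.15,0.795,0,25],
])

```text
t: 13.58
ee_pos: [559.6, -379.4, 109.1]
orientation: [-3.141, -0.002, 0.001]
ft_force: [-0.1, 0.1, -4.6]
width: 37.7
grasp_force: 30.0
```

Emit:
servo_tool([
  [0,0,0,0,0.006,0.05,25],
  [0,0,0,0,0.006,0.12,25],
  [0,0,0,0,0.006,0.19,25],
  [0,0,0,0,0.006,0.24,25],
  [0,0,0,0,0.006,0.26,25],
  [0,0,0,0,0.006,0.268,25],
  [0,0,0,0,0.006,0.272,25],
  [0,0,0,0,0.006,0.274,25],
  [0,0,0,0,0.006,0.274,25],
])

```text
t: 14.7
ee_pos: [559.8, -381.6, 54.6]
orientation: [3.141, 0.001, 0.001]
ft_force: [-0.1, -0.9, -4.9]
width: 37.4
grasp_force: 30.0
```

Emit:
servo_tool([
  [0,0,0,0,0,0.003,25],
  [0,0,0,0,0,0.005,25],
  [0,0,0,0,0,0.005,25],
])

```text
t: 15.08
ee_pos: [559.9, -381.7, 54.5]
orientation: [3.141, 0.0, 0.001]
ft_force: [-3.4, 2.2, 6.0]
width: 37.7
grasp_force: 30.0
```

Contact felt; release, then go up and over to the eyepiece.

Emit:
servo_tool([
  [0,0,0,0,0,0,41],
  [0,0,0,0,0,0,46],
  [0,0,0,0,0,0,70],
  [0,0,0,0,0,0,87],
  [0,0,0,0,0,0,87],
  [0,0,0,0,0,0,87],
  [0,0,0,0,0,-0.1,87],
  [0,0,0,0,0,-0.3,87],
  [0,0,0,0,0,-0.5,87],
  [0,0,0,0,0,-0.65,87],
])

```text
t: 16.32
ee_pos: [560.3, -382.0, 186.9]
orientation: [3.14, 0.0, 0.004]
ft_force: [-0.1, -0.2, -0.7]
width: 86.8
grasp_force: 0.0
```

```bash
python3 look.py w3 weight,560,-381,103,120,40 pan,560,-381,41,50,80
```

```text
16.325 [ 560.3 -382.   186.9]
weight 767 z 113.7 box [ 558.8 -381.6] [28.3 28.1] circ [ 558.9 -381.9]
pan 5939 z 44.5 box [ 559.3 -380.8] [111.1 111.6] circ [ 559.1 -380.7]
```

Emit:
servo_tool([
  [0,0,0,0,-0.15,0,87],
  [0,0,0,-0.01,-0.4,0,87],
  [0,0,0,-0.02,-0.7,0,87],
  [0,0,0,-0.03,-1,0,87],
])

```text
t: 16.88
ee_pos: [553.6, -180.1, 184.2]
orientation: [3.141, -0.001, 0.002]
ft_force: [0.1, -0.3, 0.1]
width: 87.1
grasp_force: 0.0
```

Emit:
servo_tool([
  [0,0,0,-0.02,-0.3,0,87],
  [0,0,0,-0.04,-0.6,0,87],
  [0,0,0,-0.05,-0.8,0,87],
  [0,0,0,-0.06,-1,0,87],
])

```text
t: 17.38
ee_pos: [541.6, 20.1, 184.3]
orientation: [3.142, 0.001, 0.002]
ft_force: [0.4, -0.4, 0.1]
width: 87.0
grasp_force: 0.0
```

Emit:
servo_tool([
  [0,0,0,-0.02,-0.3,0,87],
  [0,0,0,-0.03,-0.6,0,87],
  [0,0,0,-0.05,-0.8,0,87],
  [0,0,0,-0.06,-1,0,87],
])

```text
t: 17.88
ee_pos: [529.3, 220.2, 184.2]
orientation: [-3.141, -0.002, -0.002]
ft_force: [0.6, -0.4, -0.4]
width: 86.9
grasp_force: 0.0
```

Emit:
servo_tool([
  [0,0,0,0,-0.3,0,87],
  [0,0,0,0,-0.6,0,87],
  [0,0,0,0,-0.78,0,87],
  [0,0,0,0,-0.84,0,87],
  [0,0,0,0,-0.84,0,87],
  [0,0,0,0,-0.84,0,87],
])

```text
t: 18.62
ee_pos: [529.5, 385.1, 183.4]
orientation: [3.141, -0.001, -0.0]
ft_force: [-0.4, 0.5, 0.6]
width: 87.4
grasp_force: 0.0
```

```bash
python3 look.py w4 eye,526,391,82,97,35 lbox,533,385,19,30,100; python3 -c "
from h import *;print(ctrl.get_obs()['qpos'])"
```

```text
18.625 [529.5 385.1 183.4]
eye 746 z 90.9 box [525.5 391.4] [30.2 28.3] circ [525.5 391.5]
lbox 9987 z 24.1 box [533.3 401.8] [129.5 165.8] circ [533.1 390.8]
[ 6.10502220e-01  5.09588512e-01  1.58836305e+00 -2.19492397e-04
  1.04410927e+00  2.18248397e+00]
```

View pics/w4.png

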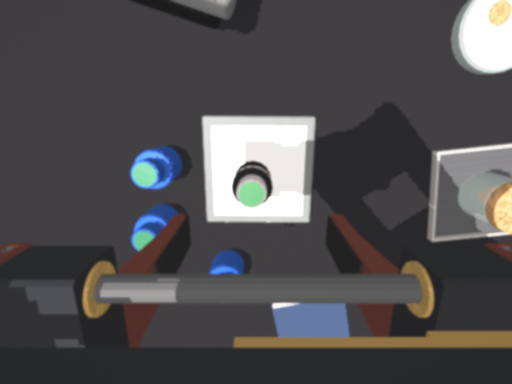

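The weight stands at (559,-382), mid-pan. The picture shows the black eyepiece at (252,185) on the light box, clear of the blue ones. Picking it up.

Emit:
servo_tool([
  [0,0,0,-0.02,-0.032,0.08,87],
  [0,0,0,-0.02,-0.032,0.2,87],
  [0,0,0,-0.02,-0.032,0.35,87],
  [0,0,0,-0.02,-0.032,0.5,87],
  [0,0,0,-0.02,-0.032,0.64,87],
  [0,0,0,-0.02,-0.032,0.73,87],
  [0,0,0,-0.02,-0.032,0.755,75],
  [0,0,0,-0.02,-0.032,0.755,60],
  [0,0,0,-0.02,-0.032,0.755,45],
  [0,0,0,-0.02,-0.032,0.755,30],
])

```text
t: 19.92
ee_pos: [525.9, 393.2, 33.3]
orientation: [-3.141, -0.0, -0.002]
ft_force: [0.4, -0.3, 0.2]
width: 50.4
grasp_force: 0.0
```

Emit:
servo_tool([
  [0,0,0,0,0,0,30],
  [0,0,0,0,0,0,30],
  [0,0,0,0,0,0,30],
  [0,0,0,0,0,0,30],
])

```text
t: 20.42
ee_pos: [525.8, 393.0, 33.0]
orientation: [-3.141, -0.0, -0.001]
ft_force: [-1.0, -1.9, 5.4]
width: 43.9
grasp_force: 30.0
```

Emit:
servo_tool([
  [0,0,0,0,0,-0.05,30],
  [0,0,0,0,0,-0.18,30],
  [0,0,0,0,0,-0.33,30],
  [0,0,0,0,0,-0.48,30],
  [0,0,0,0,0.05,-0.55,30],
  [0,0,0,0,0.2,-0.55,30],
  [0,0,0,0,0.38,-0.55,30],
  [0,0,0,0,0.56,-0.55,30],
  [0,0,0,0,0.75,-0.55,30],
])

```text
t: 21.55
ee_pos: [524.7, 241.0, 141.7]
orientation: [3.141, 0.001, -0.002]
ft_force: [0.4, -0.3, -1.0]
width: 43.5
grasp_force: 30.0
```

Emit:
servo_tool([
  [0,0,0,-0.04,0.2,0,30],
  [0,0,0,-0.08,0.4,0,30],
  [0,0,0,-0.12,0.6,0,30],
  [0,0,0,-0.15,0.8,0,30],
  [0,0,0,-0.18,1,0,30],
])

```text
t: 22.18
ee_pos: [488.4, 41.2, 141.9]
orientation: [3.141, 0.0, -0.002]
ft_force: [1.1, -0.1, 0.1]
width: 43.9
grasp_force: 30.0
```

Emit:
servo_tool([
  [0,0,0,0,0.2,0,30],
  [0,0,0,0,0.4,0,30],
  [0,0,0,0,0.58,0,30],
  [0,0,0,0,0.68,0,30],
  [0,0,0,0,0.715,0,30],
  [0,0,0,0,0.715,0,30],
  [0,0,0,0,0.715,0,30],
])

```text
t: 23.05
ee_pos: [489.4, -99.5, 142.2]
orientation: [-3.141, -0.002, 0.001]
ft_force: [0.3, -0.2, -1.6]
width: 43.6
grasp_force: 30.0
```

Emit:
servo_tool([
  [0,0,0,0,0.004,0.08,30],
  [0,0,0,0,0.004,0.2,30],
  [0,0,0,0,0.004,0.33,30],
  [0,0,0,0,0.004,0.45,30],
  [0,0,0,0,0.004,0.53,30],
  [0,0,0,0,0.004,0.558,30],
  [0,0,0,0,0.004,0.567,30],
  [0,0,0,0,0.004,0.571,30],
  [0,0,0,0,0.004,0.573,30],
  [0,0,0,0,0.004,0.573,30],
])

```text
t: 24.3
ee_pos: [489.9, -101.0, 28.1]
orientation: [3.141, 0.0, 0.001]
ft_force: [-0.1, -0.1, -1.8]
width: 43.6
grasp_force: 30.0
```

Emit:
servo_tool([
  [0,0,0,0,0,0.002,30],
  [0,0,0,0,0,0.004,30],
  [0,0,0,0,0,0.004,30],
  [0,0,0,0,0,0.004,46],
  [0,0,0,0,0,0.004,52],
  [0,0,0,0,0,0.004,87],
  [0,0,0,0,0,0.004,87],
  [0,0,0,0,0,0.004,87],
  [0,0,0,0,0,0.004,87],
  [0,0,0,0,0,0.004,87],
])

```text
t: 25.55
ee_pos: [489.5, -100.9, 26.8]
orientation: [-3.142, -0.001, 0.0]
ft_force: [-0.2, 0.1, -0.2]
width: 86.9
grasp_force: 0.0
```

Emit:
servo_tool([
  [0,0,0,0,0,-0.1,87],
  [0,0,0,0,0,-0.3,87],
  [0,0,0,0,0,-0.5,87],
  [0,0,0,0,0,-0.7,87],
  [0,0,0,0,-0.1,-0.75,87],
  [0,0,0,0.01,-0.3,-0.75,87],
  [0,0,0,0.03,-0.6,-0.75,87],
  [0,0,0,0.05,-0.85,-0.75,87],
  [0,0,0,0.055,-1,-0.75,87],
  [0,0,0,0.055,-1,-0.75,87],
])

```text
t: 26.8
ee_pos: [500.4, 100.6, 176.8]
orientation: [-3.142, -0.006, -0.0]
ft_force: [1.3, 0.6, -0.2]
width: 87.2
grasp_force: 0.0
```

```bash
python3 look.py w5 jar,502,99,55,75,50 eye,490,-100,78,96,40 rest,490,-100,14,24,60
```

```text
26.8 [500.4 100.6 176.8]
jar 2549 z 64.4 box [500.5  99.2] [59.4 59. ] circ [500.6  99.4]
eye 846 z 85.7 box [ 490.1 -101. ] [29.2 31. ] circ [ 489.9 -101.2]
rest 2603 z 19.3 box [488.7 -99.2] [91.8 90.1] circ [ 488.7 -100.1]
```

The eyepiece is upright on the rest at (490,-101). Now the jar.

Emit:
servo_tool([
  [0,0,0,0,0.006,0.08,87],
  [0,0,0,0,0.006,0.22,87],
  [0,0,0,0,0.006,0.4,87],
  [0,0,0,0,0.006,0.56,87],
  [0,0,0,0,0.006,0.7,87],
  [0,0,0,0,0.006,0.78,87],
  [0,0,0,0,0.006,0.806,87],
  [0,0,0,0,0.006,0.806,70],
  [0,0,0,0,0.006,0.806,55],
  [0,0,0,0,0.006,0.806,45],
])

```text
t: 28.1
ee_pos: [501.2, 98.1, 16.5]
orientation: [-3.141, -0.001, -0.003]
ft_force: [-0.3, 1.6, 1.7]
width: 60.8
grasp_force: 0.9
```

Emit:
servo_tool([
  [0,0,0,0,0,0,45],
  [0,0,0,0,0,0,45],
  [0,0,0,0,0,0,45],
])

```text
t: 28.48
ee_pos: [501.2, 98.1, 16.5]
orientation: [-3.141, -0.001, -0.002]
ft_force: [-1.0, 0.6, 7.3]
width: 59.7
grasp_force: 30.0
```

Emit:
servo_tool([
  [0,0,0,0,0,-0.05,45],
  [0,0,0,0,0,-0.18,45],
  [0,0,0,0,0,-0.33,45],
  [0,0,0,0,0,-0.45,45],
  [0,0,0,0,-0.05,-0.5,45],
  [0,0,0,0.02,-0.2,-0.5,45],
  [0,0,0,0.05,-0.4,-0.5,45],
  [0,0,0,0.08,-0.6,-0.5,45],
  [0,0,0,0.1,-0.8,-0.5,45],
])

```text
t: 29.6
ee_pos: [519.9, 259.5, 115.1]
orientation: [3.141, 0.001, -0.002]
ft_force: [-0.6, -0.9, -1.1]
width: 59.2
grasp_force: 30.0
```

Emit:
servo_tool([
  [0,0,0,0.02,-0.2,0,45],
  [0,0,0,0.04,-0.4,0,45],
  [0,0,0,0.06,-0.55,0,45],
  [0,0,0,0.06,-0.62,0,45],
  [0,0,0,0.06,-0.635,0,45],
  [0,0,0,0.06,-0.635,0,45],
  [0,0,0,0.06,-0.635,0,45],
])

```text
t: 30.48
ee_pos: [532.4, 383.8, 115.6]
orientation: [3.141, -0.001, -0.001]
ft_force: [-0.0, 0.0, -2.6]
width: 59.3
grasp_force: 30.0
```

Emit:
servo_tool([
  [0,0,0,0,-0.003,0.06,45],
  [0,0,0,0,-0.003,0.16,45],
  [0,0,0,0,-0.003,0.26,45],
  [0,0,0,0,-0.003,0.34,45],
  [0,0,0,0,-0.003,0.38,45],
  [0,0,0,0,-0.003,0.391,45],
  [0,0,0,0,-0.003,0.395,45],
  [0,0,0,0,-0.003,0.398,45],
  [0,0,0,0,-0.003,0.398,45],
])

```text
t: 31.6
ee_pos: [532.7, 385.7, 36.6]
orientation: [-3.141, -0.001, -0.001]
ft_force: [0.4, -0.1, -2.5]
width: 59.2
grasp_force: 30.0
```

Emit:
servo_tool([
  [0,0,0,0,0,0.003,45],
  [0,0,0,0,0,0.005,45],
  [0,0,0,0,0,0.005,45],
  [0,0,0,0,0,0.005,62],
  [0,0,0,0,0,0.005,68],
  [0,0,0,0,0,0.005,87],
  [0,0,0,0,0,0.005,87],
  [0,0,0,0,0,0.005,87],
  [0,0,0,0,0,0.005,87],
])

```text
t: 32.72
ee_pos: [532.4, 385.5, 35.0]
orientation: [3.142, 0.0, -0.0]
ft_force: [0.2, -0.6, 0.9]
width: 87.0
grasp_force: 0.0
```

Emit:
servo_tool([
  [0,0,0,0,0,-0.1,87],
  [0,0,0,0,0,-0.3,87],
  [0,0,0,0,0,-0.5,87],
  [0,0,0,0,0,-0.7,87],
  [0,0,0,0,0,-0.75,87],
  [0,0,0,0,0,-0.75,87],
  [0,0,0,0,0,-0.75,87],
])

```text
t: 33.6
ee_pos: [531.6, 384.9, 183.6]
orientation: [3.14, 0.0, -0.003]
ft_force: [-0.1, -0.1, 0.7]
width: 86.8
grasp_force: 0.0
```

```bash
python3 look.py w6 jar,533,385,75,95,50 lbox,533,385,19,30,78
python3 - <<'E'
from h import *
im,d=ctrl.get_image("side"); cv2.imwrite("pics/side1.png",im[...,::-1])
E
```

```text
33.6 [531.6 384.9 183.6]
jar 2794 z 84.4 box [532.2 385.4] [59.2 58.3] circ [532.2 385.2]
lbox 7887 z 24.0 box [533.3 384.4] [128.7 130.5] circ [533. 385.]
```

View pics/side1.png

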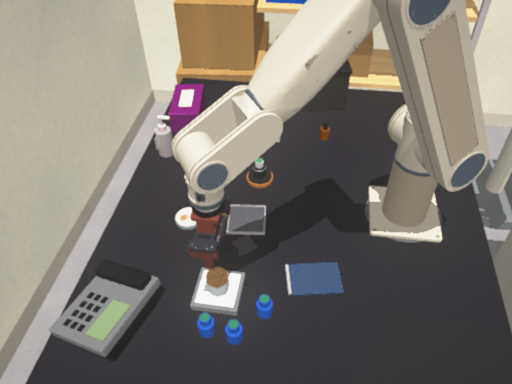

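View pics/w6.png

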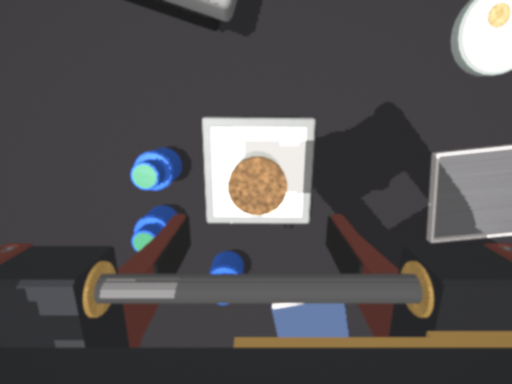

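The side view shows the jar on the light box (218,285), the eyepiece on the rest (260,172) and the tray empty. The wrist view shows the jar lid at (258,185), mid-box, with the gripper clear.

```bash
python3 -c "
from workcell import ctrl; print(ctrl.close_job())"
```

```text
the job is handed in; nothing more can be done
None
```

I handed the job in at about 34 s; the reply gave no pass or fail. The check weight (balance pan), specimen jar (light box) and eyepiece (rubber rest) each measured upright and within about 2 mm of the middle of their places; the jar waited on the tray, and nothing was dropped or bumped that I saw.

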